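Nest the steel dosing cups in the cup rest

ROBOT

A 7-joint arm with a two-finger parallel gripper is mounted at the origin on a cart in front of the work surface, level with it; the furniture and walls round the work are solid. World frame = base frame: x ahead of the robot, y to its left, z up, the work surface at z = 0. Lengths are in mm, angles in rad, forces in N, time in s.
With the tool pointing down it reaches from about 400 to 875 mm from the base axis. Payload 4.4 kg.
Tool frame: the origin (TCP) lies on the centre line of the jaws, within the pads' length; the fingertips stand 19 mm ahead of it and the grasp point (between the pads) is the TCP; z points along the fingers, y is the line along which they close (so a half turn about z gives the same grasp; the last joint's range is limited). The gripper opens to 85 mm and grips with 20 to 120 N. Pads are 22 mm wide; open, the fingers measure 114 mm over their backs; the gripper's body (76 mm by 85 mm) begins 54 mm behind the grasp point. The pads swing forward as they close: fully open they stand 13 mm farther back than shut.
Start: joints at [1.037, 0.628, 0.038, 1.517, -0.027, 0.996, -0.02], TCP at [293.128, -580.167, 250.313] pointing down, gripper open.
Joint ranges: [-3.06, 3.06], [-0.37, 2.12], [-1.25, 1.32], [0.18, 2.47], [-1.1, 4.24], [0.23, 1.98], [-2.94, 2.94]. Speed limits (rad/s): [2.57, 2.57, 3.14, 3.14, 3.14, 3.14, 3.14].

INTERFACE

Orientations are given as [roll, pitch, yaw] about the fixed x, y, z axes, in that order (R = Rz(yaw) Ry(pitch) Rx(roll)).
In Python, from cell import ctrl, viewer, silhouettes gives the robot as it stands.
- The arm moves only by the shell command python3 -m creep 'ROWS'. ROWS is JSON, a list of rows, each an object with "jaw": the gripper command: -1 is shut, 1 is fully open, values between are in proportion; "xyz": the shift along the tool's x, y, z in mm, a list of three; "angular": the turn, a rotation vector about the tool's x, y, z in rad, a list of three. In form: [{"jaw": jaw, "xyz": [tx, ty, tz], "angular": [rx, ry, rz]}, ...]. A call has 1 to 12 rows; each row is the pose to reach, as a shift and turn from the pose commanded when the call began, along the tool's axes at that moment; what a row does not reach only later rows make up. A row lasts 1/8 s, in which the tool goes at most 62.5 mm and 10.7 degrees, less where a joint would pass 70% of its speed; a pose out of reach is approached as far as the arm can. A call with a gripper value outside its range is refused whole. The fingers move at their own pace and stop on an object; the grip force is fixed at half the most. Time passes only in rows, so rows that repeat a pose let the fingers close. It gives the time, the measured TCP pose, the force, the opening and the grip force at its end, in the units of the state.
- ctrl.read_state(): the state, without advancing time (a new reading comes with each control period).
- viewer.get_image(name): name is "side" or "top" or "wrist"; returns (picture, depth): 480x640x3 uint8, red, green, blue; 480x640 float32, mm along the optical axis (not along the pixel's ray), 0 where there is no reading.
- viewer.camera_model(name): a dict with "fx", "fy", "cx", "cy" (pixels), "T" (4x4, takes a point from camera to world coordinates). Camera axes: x right, y down, z forward; pixel columns grow to the right and rows downward; lengths in mm; the calibration is good to about 2 mm. A picture is of the moment at which its call begins: read the wrist's pose just before it. camera_model takes no time and is no camera call; for the wrist camera it gives the pose at the moment of the call.
- ctrl.finish_job(): hands the job in; it is judged then, once.
Trained networks look in the newest picture that a camera, given by its name, has taken for a name from the list of things; names that differ only in an ending like _2 or _b are one class to them, and where a whole thing is asked for, a point or a joint stands for the part that bears it (a point fixed in the world has none). Each returns a list of dicts, best first, with "score" (0 to 1); they miss things now and then, are a little off and sometimes report something else, mostly with a low value. They report only what shows in the picture. A call takes as long as a camera call.
- silhouettes(camera, target): "pixels" (480x640 bool, what is visible of it) and "xy" ([column, row] in pixels, amid what is visible of it).
The state is a dict: "clock": time; "qpos": joint angles; "qd": joint speeds; "tau": joint torques, N m; "eef_pos": TCP position; "tool_rot": TCP orientation; "force": force on the tool from outside, world axes, zero at the start; "torque": the same for the moment, N m; "width": finger opening in mm; "gripper_force": force on a finger pad.
Only numpy, scipy, OpenCV 4.12 (cv2) and the standard library are available. Lean on these libraries where they do the work, as an engineer would, in place of code of your own. Each camera call takes 0.05 s, during which the arm holds its last target. There are 200 camera calls.

TASK

Put the dosing cups away as one nested sleeve lying in the cup rest: fit the middle cup over the small cup that already lies there, and the large cup over the middle one, each pushed fully home, and the whole sleeve slid up against the stop plate. Leave the nail brush, the tape measure and the soap bar where they are, and let go of everything.

Things in the scene. Friction and masses are not known exactly. Their poses are not given: they have to be found in the camera images.
- cup_rest: Fixed grey cup rest: a low open channel 225 mm long along its own y, 61 mm wide. Origin: centre of its underside, on the worktop. Floor 4 mm above the worktop; side rails (inner faces 24.5 mm either side of the middle, 6 mm thick) rise to 12 mm above the worktop. The -y end is closed by a stop plate 66 mm wide, 55 mm tall; the +y end is open. Cups lie in it on their side, along it.
- stop (a point): Middle of the stop plate's inner face (112.5 mm from the rest's origin towards its -y), 30 mm above the worktop.
- small_cup: Small tapered round steel cup, 56 mm across the mouth, 38 near the base, 80 g; lies on its side in the rest, mouth towards the stop. All cups: 90 mm long, wall 2.5 mm, base 4 mm thick; the last 10 mm at the base narrow by 6 mm all round, open at the wide end. Origin: on the underside at the start, at mid-length; z up, -y towards the mouth (cups may roll: prefer the two points).
- small_cup_base (a point): Centre of the outer face of the small cup's closed base, on its axis.
- small_cup_mouth (a point): Centre of the small cup's mouth, in the plane of its rim, on its axis, 90 mm from the base point.
- middle_cup: Middle cup, same shape and length: 65 mm across the mouth, 47 near the base, 55 at mid-length, about 100 g. Starts lying on its side on the worktop, up to 1 rad from the rest's direction. Its inside fits over the small cup with about 2 mm to spare all round; fully home its base is 4 mm beyond the small cup's base. Origin and axes as for the small cup.
- middle_cup_base (a point): Centre of the outer face of the middle cup's closed base.
- middle_cup_mouth (a point): Centre of the middle cup's mouth, in the plane of its rim.
- large_cup: Large cup, same shape and length: 74 mm across the mouth, 56 near the base, 64 at mid-length, about 120 g. Starts lying on its side on the worktop, up to 1 rad from the rest's direction. Fits over the middle cup in the same way. Origin and axes as for the small cup.
- large_cup_base (a point): Centre of the outer face of the large cup's closed base.
- large_cup_mouth (a point): Centre of the large cup's mouth, in the plane of its rim.
- nail_brush: Bystander: nail brush, 30x85x23 mm, lying on the worktop on the robot's side of the cup rest. Origin: centre of its underside.
- tape_measure: Bystander: round red tape measure, 54x61x18 mm. Origin: centre of its underside.
- stain_bar: Bystander: pale green bar of stain soap, 52x77x26 mm. Origin: centre of its underside.

How it is judged (in metres and radians):
At the end, for the whole second after the job is handed in: Base centres, and mouth centres, of small and middle cup are within 10 mm, likewise middle and large (4 mm when home); small cup's mouth within 12 mm of the stop; large cup's ends within 15 mm of the channel's middle line, below 45 mm (base) and 52 mm (mouth); at rest (distance between small_cup_base and middle_cup_base below 0.01 m and distance between small_cup_mouth and middle_cup_mouth below 0.01 m and distance between middle_cup_base and large_cup_base below 0.01 m and distance between middle_cup_mouth and large_cup_mouth below 0.01 m and y of small_cup_mouth in the frame of stop below 0.012 m and x of large_cup_base in the frame of cup_rest between -0.015 and 0.015 m and x of large_cup_mouth in the frame of cup_rest between -0.015 and 0.015 m and height (world z) of large_cup_base below 0.045 m and height (world z) of large_cup_mouth below 0.052 m and linear speed of each of large_cup, small_cup below 0.01 m/s); the robot touches nothing.
It fails at once if the nail brush is moved more than 25 mm (distance of nail_brush from where it was at the start of the episode above 0.025 m).
It fails at once if the tape measure is moved more than 25 mm (distance of tape_measure from where it was at the start of the episode above 0.025 m).
It fails at once if the soap bar is moved more than 25 mm (distance of stain_bar from where it was at the start of the episode above 0.025 m).
It also fails if it takes over 72 s, if anything falls off the work surface, if the arm or the gripper's body presses on something with over 40 N, if the wrist force passes 120 N, or if a joint passes its speed limit or range.

## Working session

There is one attempt and no reset: what is moved stays moved. The work goes in short steps, Python scripts to look and compute and a shell command to move; the robot and the scene stay as the last step left them, time stands still between calls to the robot, and variables do not carry over. Pictures are saved under pics/ and viewed, at most 10 in all, crops included, and the job is handed in when it is done.

```bash
ls; mkdir -p pics; cat > h.py <<'E'
import numpy as np, cv2
from cell import ctrl, viewer, silhouettes
def cloud(name, depth, mask, M=None):
    M=M or viewer.camera_model(name)
    v,u=np.nonzero(mask&(depth>0)); z=depth[v,u]
    P=np.stack([(u-M['cx'])/M['fx']*z,(v-M['cy'])/M['fy']*z,z,np.ones_like(z)])
    return (np.array(M['T'])@P)[:3].T
def save(img,fn): cv2.imwrite('pics/'+fn,cv2.cvtColor(img,cv2.COLOR_RGB2BGR))
E
python3 - <<'E'
from h import *
np.set_printoptions(precision=1,suppress=True)
s=ctrl.read_state(); print({k:s[k] for k in('clock','eef_pos','tool_rot','width')})
for c in('top','side'):
    img,d=viewer.get_image(c); save(img,c+'0.png')
    for n in('cup_rest','small_cup','middle_cup','large_cup','nail_brush','tape_measure','stain_bar'):
        r=silhouettes(c,n)
        for q in r[:2]:
            P=cloud(c,d,q['pixels']);
            if len(P)<20: continue
            m=np.median(P,0); (cx,cy),sz,a=cv2.minAreaRect(P[:,:2].astype(np.float32))
            print(c,n,round(q['score'],2),np.array(q['xy']),m,'z',np.percentile(P[:,2],[2,98]),'rect',np.array([cx,cy,*sz,a]))
E
```

```text
pics
{'clock': 0.0, 'eef_pos': array([ 292.9, -579.6,  249.4]), 'tool_rot': array([-3.1,  0. ,  0.5]), 'width': 85.54018575906701}
top cup_rest 0.75 [392.7 242.7] [517.2 -79.    6.3] z [-0.2 55.7] rect [ 519.9 -109.9  233.5   66.6   86.6]
top cup_rest 0.18 [307.9 257.9] [473.8 110.6  57.9] z [ 3.1 73.5] rect [478.6 112.7  93.9  67.9  49.9]
top small_cup 0.62 [437.4 241.2] [ 514.5 -174.3   46. ] z [25.5 59.1] rect [ 524.  -172.4   92.    60.5   80.7]
top middle_cup 0.91 [245.4 242.6] [514.8 251.8  49.4] z [ 1.3 64.9] rect [517.8 263.4 102.1  58.8  78.9]
top large_cup 0.71 [309.  258.7] [473.4 110.3  57.9] z [ 3.4 73.5] rect [475.9 114.1  93.9  69.   53.3]
top nail_brush 0.55 [393.1 305.5] [378.  -76.8  22.8] z [-1.3 28.4] rect [378.  -75.3  34.1  81.1   4.9]
top tape_measure 0.78 [267.1 184.4] [651.4 203.1  16.5] z [ 3.9 23. ] rect [653.9 202.2  51.7  56.5  69.3]
top stain_bar 0.93 [191.6 255.6] [492.2 370.3  25.4] z [ 3.1 31.6] rect [493.  375.3  51.1  85.3   4.2]
side cup_rest 0.6 [224.6 272.1] [506.1 248.4  45. ] z [ 2.2 62.9] rect [526.6 256.3  97.1  96.7  88.1]
side cup_rest 0.56
[... 472 characters left out ...]
52.1] z [ 2.2 71.7] rect [475.9 113.4  96.   74.1  55.9]
side large_cup 0.53 [422.1 327.3] [375.  -76.2  22.6] z [ 1.  26.5] rect [383.2 -79.8  41.9  91.1   5.7]
side nail_brush 0.8 [419.4 329.8] [374.9 -74.9  22.6] z [ 0.7 26.5] rect [378.6 -76.9  79.6  44.6  78.9]
side tape_measure 0.61 [252.4 226.5] [648.  200.9  16.3] z [ 6.3 20.6] rect [655.4 197.3  51.4  64.9  49.6]
side tape_measure 0.38 [229.1 271. ] [506.  247.9  45.1] z [ 2.7 62.9] rect [531.7 252.9  95.4  89.   74.6]
side stain_bar 0.75 [463.2 255.6] [ 505.7 -175.4   44.1] z [21.6 58.5] rect [ 527.4 -175.    92.5   73.7   79.1]
side stain_bar 0.66 [160.7 296.6] [485.3 367.8  25. ] z [ 9.4 29.5] rect [491.6 369.7  75.8  52.7  89.3]
```

View pics/top0.png

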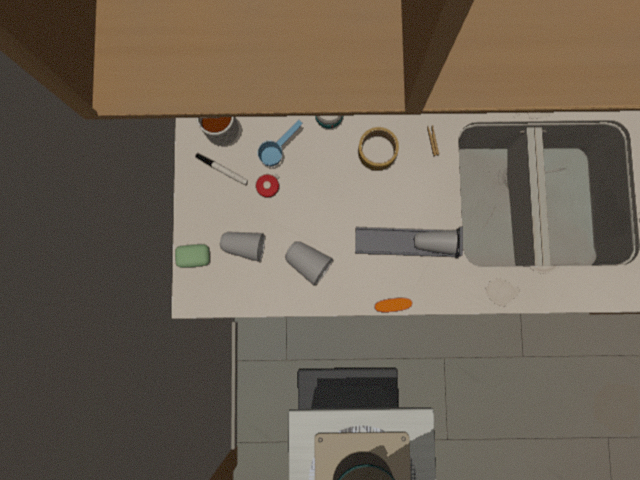

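View pics/side0.png

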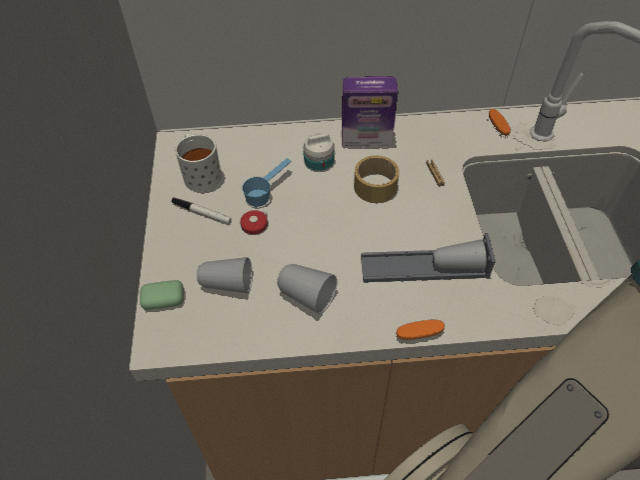

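The top view shows the rest at (410,241) with the small cup's mouth at the stop plate (right, -y). The middle cup is at (243,245) with its mouth to the right, and the large cup is at (309,262) with its mouth lower right. The side view agrees. Next I fit cones to the depth data.

```bash
cat >> h.py <<'E'
from scipy.optimize import least_squares
from scipy.spatial.transform import Rotation as Ro
RM=dict(small_cup=28,middle_cup=32.5,large_cup=37)
def coneres(p,P,rm,z0):
    # p: x,y of mid-length axis point, yaw of mouth->base direction; cone lies on plane z0
    t=.112; a=np.array([np.cos(p[2])*np.cos(t),np.sin(p[2])*np.cos(t),-np.sin(t)])
    c=np.array([p[0],p[1],z0+(rm-45*.1125)*np.cos(t)])
    d=P-c; s=d@a; r=np.linalg.norm(d-np.outer(s,a),axis=1)
    R=rm-.1125*(s+45); R=np.where(s>35,rm-9-.6*(s-35),R)
    e=np.abs(r-R); e=np.minimum(e,np.hypot(np.abs(r-np.minimum(r,R)),np.abs(s-45)))
    return e+np.maximum(0,np.abs(s)-45)
def fit(name,P,z0,x0,yaw):
    rm=RM[name]; P=P[P[:,2]>z0+8]
    if len(P)>1500: P=P[::len(P)//1500]
    f=least_squares(coneres,[*x0,yaw],args=(P,rm,z0),loss='soft_l1',f_scale=1.5,x_scale=[1,1,.02])
    return f.x,np.median(coneres(f.x,P,rm,z0))
def goto(xyz,yaw,cmd=None):
    """shift/turn in tool axes from the present pose to tool-down pose"""
    s=ctrl.read_state(); R=Ro.from_euler('xyz',s['tool_rot'])
    T=Ro.from_euler('xyz',[np.pi,0,yaw])
    return np.round(R.inv().apply(np.array(xyz)-s['eef_pos']),1),np.round((R.inv()*T).as_rotvec(),3)
E
python3 - <<'E'
from h import *
np.set_printoptions(precision=3,suppress=True)
for c in('top','side'):
    img,d=viewer.get_image(c)
    for n,z0,x0,y in(('small_cup',4,(522,-175),1.5),('middle_cup',0,(517,258),1.4),('large_cup',0,(475,112),.9)):
        q=silhouettes(c,n)[0]; m=cv2.erode(q['pixels'].astype(np.uint8),np.ones((3,3)))>0
        P=cloud(c,d,m)
        f=[fit(n,P,z0,x0,y+dy) for dy in(-.2,0,.2)]
        f=min(f,key=lambda t:t[1]); a=np.array([np.cos(f[0][2]),np.sin(f[0][2])])
        print(c,n,f,'mouth',f[0][:2]-45*a,'base',f[0][:2]+45*a)
    q=silhouettes(c,'cup_rest'); q=[k for k in q if 350<k['xy'][0]<480][0]
    P=cloud(c,d,q['pixels'])
    st=P[P[:,2]>40]; print('stop',np.median(st,0),len(st),np.percentile(st[:,1],[5,95]))
    # floor & rail strip: mid x as function of y
    ys=np.arange(-125,0,10); ln=[]
    for y in ys:
        k=P[np.abs(P[:,1]-y)<5]
        if len(k)>10: ln.append((y,(np.percentile(k[:,0],1)+np.percentile(k[:,0],99))/2,np.ptp(k[:,0])))
    ln=np.array(ln); g=np.polyfit(ln[:,0],ln[:,1],1); print('rest midline x=',g,'yaw',np.pi/2-np.arctan(g[0]),ln[:,2])
s=ctrl.read_state();print(s['tool_rot'])
print(goto((505,180,250),1.3))
E
```

```text
top small_cup (array([ 517.273, -169.957,    1.515]), np.float64(1.537748532883299)) mouth [ 514.761 -214.887] base [ 519.784 -125.027]
top middle_cup (array([516.673, 260.27 ,   1.385]), np.float64(1.3864068936419471)) mouth [508.377 216.042] base [524.969 304.499]
top large_cup (array([477.32 , 115.151,   0.953]), np.float64(1.2941493854565778)) mouth [451.255  78.468] base [503.386 151.833]
stop [ 512.447 -220.775   53.679] 144 [-226.237 -217.843]
rest midline x= [  0.053 523.94 ] yaw 1.5174866640157385 [59.553 61.448 57.285 57.744 57.902 59.525 59.269 61.643 61.155 59.668
 59.81  59.459 59.598]
side small_cup (array([ 517.849, -170.949,    1.509]), np.float64(1.163540007163661)) mouth [ 515.08  -215.863] base [ 520.618 -126.034]
side middle_cup (array([517.346, 257.558,   1.373]), np.float64(1.0711425419804268)) mouth [508.488 213.439] base [526.205 301.678]
side large_cup (array([477.165, 112.62 ,   0.93 ]), np.float64(1.0669140503670196)) mouth [450.279  76.535] base [504.051 148.705]
stop [ 506.585 -222.28    53.55 ] 229 [-227.317 -216.039]
rest midline x= [  0.037 523.265] yaw 1.534079331806314 [74.168 62.362 61.923 61.477 65.958 61.59  63.398 61.491 61.88  61.561
 64.304 65.075 61.635]
[-3.142 -0.     0.468]
(array([ 531.8, -582.9,    0.4]), array([ 0.   , -0.   , -0.832]))
```

```bash
python3 -c "
from h import *
print(goto((517,258,160),1.38))"
```

```text
(array([ 577.7, -647.1,   90.4]), array([ 0.   , -0.   , -0.912]))
```

```bash
python3 -m creep '[{"jaw":1,"xyz":[290,-325,0],"angular":[0,0,-0.45]},{"jaw":1,"xyz":[290,-325,0],"angular":[0,0,-0.45]},{"jaw":1,"xyz":[290,-325,0],"angular":[0,0,-0.45]},{"jaw":1,"xyz":[290,-325,0],"angular":[0,0,-0.45]},{"jaw":1,"xyz":[290,-325,0],"angular":[0,0,-0.45]},{"jaw":1,"xyz":[290,-325,0],"angular":[0,0,-0.45]},{"jaw":1,"xyz":[577.7,-647.1,90],"angular":[0,0,-0.912]},{"jaw":1,"xyz":[577.7,-647.1,90],"angular":[0,0,-0.912]},{"jaw":1,"xyz":[577.7,-647.1,90],"angular":[0,0,-0.912]},{"jaw":1,"xyz":[577.7,-647.1,90],"angular":[0,0,-0.912]},{"jaw":1,"xyz":[577.7,-647.1,90],"angular":[0,0,-0.912]},{"jaw":1,"xyz":[577.7,-647.1,90],"angular":[0,0,-0.912]}]'
python3 - <<'E'
from h import *
print(goto((517,258,160),1.38))
E
```

```text
clock: 2.8
eef_pos: [485.8, 140.4, 182.7]
tool_rot: [3.141, -0.0, 1.379]
force: [0.7, -0.2, 0.4]
width: 85.4
gripper_force: 0.0
(array([121.4,   8.2,  22.8]), array([ 0.001, -0.   , -0.001]))
```

```bash
python3 -m creep '[{"jaw":1,"xyz":[121.4,8.2,0],"angular":[0,0,0]},{"jaw":1,"xyz":[121.4,8.2,0],"angular":[0,0,0]},{"jaw":1,"xyz":[121.4,8.2,0],"angular":[0,0,0]},{"jaw":1,"xyz":[121.4,8.2,0],"angular":[0,0,0]},{"jaw":1,"xyz":[121.4,8.2,0],"angular":[0,0,0]}]'
python3 - <<'E'
from h import *
np.set_printoptions(precision=3,suppress=True)
M=viewer.camera_model('wrist'); img,d=viewer.get_image('wrist'); save(img,'w1.png')
for n,z0,x0,y in(('middle_cup',0,(517,258),1.38),('large_cup',0,(477,114),.94)):
    for q in silhouettes('wrist',n)[:2]:
        m=cv2.erode(q['pixels'].astype(np.uint8),np.ones((5,5)))>0
        P=cloud('wrist',d,m,M); 
        if len(P)<50: continue
        f=fit(n,P,z0,x0,y); print(n,q['score'],q['xy'],f,P[:,2].max())
        if n=='middle_cup' and f[1]<3: X=f[0]
print(goto((*X[:2],27),X[2]))
E
```

```text
clock: 3.42
eef_pos: [516.3, 254.1, 182.9]
tool_rot: [-3.142, 0.001, 1.377]
force: [-0.3, -0.4, 0.2]
width: 85.6
gripper_force: 0.0
middle_cup 0.92 [319.2, 230.0] (array([516.234, 258.267,   1.389]), np.float64(0.42122222926887787)) 65.22015210483386
large_cup 0.9 [314.1, 376.3] (array([477.335, 114.063,   0.951]), np.float64(0.41830013839925684)) 66.49120909328005
(array([  3.5,  -0.9, 156.1]), array([ 0.   ,  0.   , -0.011]))
```

View pics/w1.png

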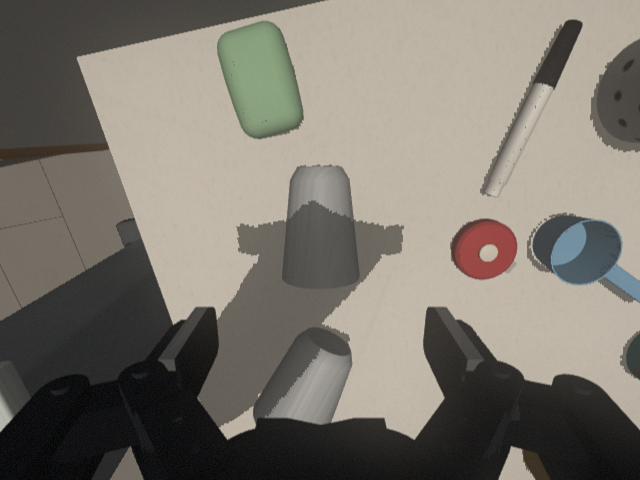

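The wrist view shows the middle cup at (320,230), centred between the jaws. The cone fit residual is 0.4 mm. I'll descend and grip.

```bash
python3 -m creep '[{"jaw":1,"xyz":[3.5,-0.9,60],"angular":[0,0,-0.011]},{"jaw":1,"xyz":[3.5,-0.9,120],"angular":[0,0,-0.011]},{"jaw":1,"xyz":[3.5,-0.9,150],"angular":[0,0,-0.011]},{"jaw":1,"xyz":[3.5,-0.9,157],"angular":[0,0,-0.011]},{"jaw":1,"xyz":[3.5,-0.9,157],"angular":[0,0,-0.011]},{"jaw":-1,"xyz":[3.5,-0.9,157],"angular":[0,0,-0.011]},{"jaw":-1,"xyz":[3.5,-0.9,157],"angular":[0,0,-0.011]},{"jaw":-1,"xyz":[3.5,-0.9,157],"angular":[0,0,-0.011]},{"jaw":-1,"xyz":[3.5,-0.9,157],"angular":[0,0,-0.011]},{"jaw":-1,"xyz":[3.5,-0.9,157],"angular":[0,0,-0.011]},{"jaw":-1,"xyz":[3.5,-0.9,157],"angular":[0,0,-0.011]}]'
```

```text
clock: 4.95
eef_pos: [516.9, 260.3, 27.9]
tool_rot: [3.139, -0.002, 1.391]
force: [-1.1, -1.3, 8.1]
width: 53.8
gripper_force: 61.6
```

```bash
python3 -m creep '[{"jaw":-1,"xyz":[0,0,-60],"angular":[0,0,0]},{"jaw":-1,"xyz":[0,0,-120],"angular":[0,0,0]},{"jaw":-1,"xyz":[0,0,-120],"angular":[0,0,0]}]'
python3 - <<'E'
from h import *
print(goto((522.5,-55,130),1.517))
E
```

```text
clock: 5.32
eef_pos: [519.1, 261.7, 151.4]
tool_rot: [3.133, -0.007, 1.391]
force: [0.1, 0.3, -1.1]
width: 53.7
gripper_force: 63.8
(array([-311.1,   59.9,   19.7]), array([ 0.009, -0.007, -0.127]))
```

```bash
python3 -m creep '[{"jaw":-1,"xyz":[-155,30,0],"angular":[0,0,-0.06]},{"jaw":-1,"xyz":[-311,60,15],"angular":[0,0,-0.126]},{"jaw":-1,"xyz":[-311,60,15],"angular":[0,0,-0.126]},{"jaw":-1,"xyz":[-311,60,15],"angular":[0,0,-0.126]},{"jaw":-1,"xyz":[-311,60,15],"angular":[0,0,-0.126]},{"jaw":-1,"xyz":[-311,60,15],"angular":[0,0,-0.126]},{"jaw":-1,"xyz":[-311,60,15],"angular":[0,0,-0.126]},{"jaw":-1,"xyz":[-311,60,15],"angular":[0,0,-0.126]},{"jaw":-1,"xyz":[-311,60,15],"angular":[0,0,-0.126]}]'
python3 - <<'E'
from h import *
np.set_printoptions(precision=3,suppress=True)
s=ctrl.read_state(); print(s['eef_pos'],s['tool_rot'])
for c in('side','top','wrist'):
    M=viewer.camera_model(c)
    img,d=viewer.get_image(c); save(img,c+'1.png')
    for n in ('middle_cup',):
        for q in silhouettes(c,n)[:2]:
            P=cloud(c,d,cv2.erode(q['pixels'].astype(np.uint8),np.ones((3,3)))>0,M)
            if len(P)<50: continue
            f=[fit(n,P[P[:,2]>s['eef_pos'][2]-35],z,(522.5,-57),1.517) for z in np.arange(s['eef_pos'][2]-35,s['eef_pos'][2]-20,2)]
            i=int(np.argmin([k[1] for k in f])); print(c,q['score'],q['xy'],s['eef_pos'][2]-35+2*i,f[i],np.percentile(P,[2,98],axis=0))
print(goto((522.5,-55,50),1.517))
E
```

```text
clock: 6.45
eef_pos: [519.5, -55.1, 131.0]
tool_rot: [3.141, -0.001, 1.52]
force: [-0.2, 0.2, -0.8]
width: 53.7
gripper_force: 63.8
[519.476 -55.076 130.997] [ 3.141 -0.001  1.52 ]
side 0.77 [391.8, 222.5] 103.99652335699403 (array([519.823, -58.524,   1.526]), np.float64(0.9710774012818639)) [[486.203 -96.669 124.089]
 [529.156 -13.196 166.563]]
top 0.48 [372.9, 237.7] 103.99652335699403 (array([519.152, -56.988,   1.525]), np.float64(1.1144209261553293)) [[487.516 -89.083 136.359]
 [536.819 -12.294 152.771]]
wrist 0.68 [322.1, 325.7] 101.99652335699403 (array([519.102, -56.356,   1.517]), np.float64(0.36429084859559424)) [[495.182 -74.234 131.402]
 [542.804 -11.572 159.735]]
(array([ 1.8,  3. , 81. ]), array([0., 0., 0.]))
```

```bash
python3 -m creep '[{"jaw":-1,"xyz":[2,3,50],"angular":[0,0,0]},{"jaw":-1,"xyz":[2,3,85],"angular":[0,0,0]},{"jaw":-1,"xyz":[2,3,99],"angular":[0,0,0]},{"jaw":-1,"xyz":[2,3,99],"angular":[0,0,0]},{"jaw":-1,"xyz":[2,3,99],"angular":[0,0,0]}]'
python3 - <<'E'
from h import *
print(goto((517.2,-168,31.5),1.517))
img,d=viewer.get_image('side'); save(cv2.resize(img[180:330,330:530],(800,600)),'s2.png')
E
```

```text
clock: 7.38
eef_pos: [523.0, -55.1, 32.5]
tool_rot: [3.14, -0.0, 1.517]
force: [0.5, 0.4, -1.3]
width: 53.8
gripper_force: 65.0
(array([-113.1,    0.3,    1. ]), array([ 0.001, -0.   , -0.   ]))
```

View pics/s2.png

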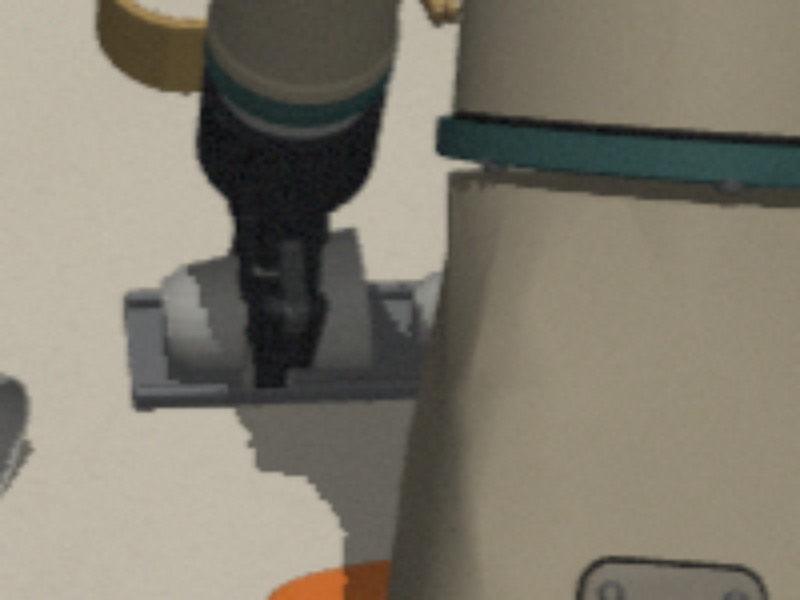

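The crop shows the middle cup in the channel at (260,310) and the small cup's base just ahead at (425,300). I'll slide it in.

```bash
python3 -m creep '[{"jaw":-1,"xyz":[-10,0,0],"angular":[0,0,0]},{"jaw":-1,"xyz":[-20,0,0],"angular":[0,0,0]},{"jaw":-1,"xyz":[-30,0,0],"angular":[0,0,0]},{"jaw":-1,"xyz":[-40,0,0],"angular":[0,0,0]},{"jaw":-1,"xyz":[-50,0,0],"angular":[0,0,0]},{"jaw":-1,"xyz":[-60,0,0],"angular":[0,0,0]},{"jaw":-1,"xyz":[-60,0,0],"angular":[0,0,0]}]'
```

```text
clock: 8.3
eef_pos: [518.9, -116.4, 31.8]
tool_rot: [-3.141, 0.001, 1.515]
force: [0.4, -0.5, -2.2]
width: 53.8
gripper_force: 64.8
```

```bash
python3 -m creep '[{"jaw":-1,"xyz":[-8,0,0],"angular":[0,0,0]},{"jaw":-1,"xyz":[-16,0,0],"angular":[0,0,0]},{"jaw":-1,"xyz":[-24,0,0],"angular":[0,0,0]},{"jaw":-1,"xyz":[-32,0,0],"angular":[0,0,0]},{"jaw":-1,"xyz":[-36,0,0],"angular":[0,0,0]},{"jaw":-1,"xyz":[-36,0,0],"angular":[0,0,0]}]'
```

```text
clock: 9.05
eef_pos: [517.1, -151.6, 31.9]
tool_rot: [-3.142, 0.0, 1.516]
force: [0.2, 1.0, -2.1]
width: 53.9
gripper_force: 65.0
```

```bash
python3 -m creep '[{"jaw":-1,"xyz":[-4,0,0],"angular":[0,0,0]},{"jaw":-1,"xyz":[-8,0,0],"angular":[0,0,0]},{"jaw":-1,"xyz":[-10,0,0],"angular":[0,0,0]},{"jaw":-1,"xyz":[-10,0,0],"angular":[0,0,0]}]'; python3 -m creep '[{"jaw":-1,"xyz":[-3,0,0],"angular":[0,0,0]},{"jaw":-1,"xyz":[-4,0,0],"angular":[0,0,0]},{"jaw":-1,"xyz":[-4,0,0],"angular":[0,0,0]}]'
```

```text
clock: 9.55
eef_pos: [516.6, -161.3, 31.9]
tool_rot: [-3.142, 0.0, 1.516]
force: [-0.2, 0.1, -2.1]
width: 53.6
gripper_force: 65.0
clock: 9.93
eef_pos: [516.5, -165.1, 31.9]
tool_rot: [3.142, 0.0, 1.517]
force: [-0.4, -0.1, -1.4]
width: 53.8
gripper_force: 65.0
```

```bash
python3 -m creep '[{"jaw":-1,"xyz":[-2,0,0],"angular":[0,0,0]},{"jaw":-1,"xyz":[-3,0,0],"angular":[0,0,0]},{"jaw":-1,"xyz":[-3,0,0],"angular":[0,0,0]}]'; python3 -m creep '[{"jaw":-1,"xyz":[-2,0,0],"angular":[0,0,0]},{"jaw":-1,"xyz":[-3,0,0],"angular":[0,0,0]},{"jaw":-1,"xyz":[-3,0,0],"angular":[0,0,0]}]'
```

```text
clock: 10.3
eef_pos: [516.7, -166.9, 32.0]
tool_rot: [3.141, -0.001, 1.518]
force: [1.1, 3.3, 0.5]
width: 53.8
gripper_force: 65.1
clock: 10.68
eef_pos: [516.9, -167.3, 32.0]
tool_rot: [3.141, -0.004, 1.52]
force: [0.4, 10.0, 0.3]
width: 53.9
gripper_force: 65.5
```

Contact builds to 10 N at the expected home position. I'll release and rise, then look.

```bash
python3 -m creep '[{"jaw":1,"xyz":[0,0,0],"angular":[0,0,0]},{"jaw":1,"xyz":[0,0,0],"angular":[0,0,0]},{"jaw":1,"xyz":[3,0,0],"angular":[0,0,0]},{"jaw":1,"xyz":[3,0,-30],"angular":[0,0,0]},{"jaw":1,"xyz":[3,0,-90],"angular":[0,0,0]},{"jaw":1,"xyz":[3,0,-150],"angular":[0,0,0]},{"jaw":1,"xyz":[3,0,-150],"angular":[0,0,0]},{"jaw":1,"xyz":[3,0,-150],"angular":[0,0,0]}]'
python3 - <<'E'
from h import *
np.set_printoptions(precision=3,suppress=True)
M=viewer.camera_model('wrist'); img,d=viewer.get_image('wrist'); save(img,'w2.png')
for n in('middle_cup','small_cup','cup_rest'):
  for q in silhouettes('wrist',n)[:2]:
    P=cloud('wrist',d,cv2.erode(q['pixels'].astype(np.uint8),np.ones((5,5)))>0,M)
    if len(P)<50: continue
    print(n,q['score'],q['xy'],np.percentile(P,[2,98],axis=0))
    if n!='cup_rest': print([fit('middle_cup',P,z,(517,-168),1.517) for z in(3,4,5)])
    else:
        st=P[P[:,2]>45]; print('stop',np.percentile(st,[2,50,98],axis=0) if len(st) else 0)
        fl=P[(P[:,2]<9)&(P[:,2]>2)]; ln=[(y,np.percentile(k[:,0],[1,99]).mean(),np.ptp(k[:,0])) for y in range(-110,0,10) for k in[P[abs(P[:,1]-y)<4]] if len(k)>20]; print(np.array(ln))
print(goto((477,114,185),.951))
E
```

```text
clock: 11.68
eef_pos: [515.7, -168.4, 181.8]
tool_rot: [-3.141, 0.001, 1.516]
force: [0.2, -0.1, -0.1]
width: 85.5
gripper_force: 0.0
middle_cup 0.77 [321.2, 239.1] [[ 490.61  -205.485   40.7  ]
 [ 540.016 -124.929   66.272]]
[(array([ 516.215, -166.258,    1.522]), np.float64(0.40047310569954675)), (array([ 516.084, -168.94 ,    1.522]), np.float64(0.4138002946605681)), (array([ 515.986, -171.085,    1.522]), np.float64(0.5912179402112585))]
cup_rest 0.64 [319.9, 91.8] [[ 491.779 -221.737    2.627]
 [ 549.123   -3.075   54.434]]
stop [[ 484.005 -225.129   46.712]
 [ 511.325 -221.303   54.204]
 [ 542.592 -218.057   56.033]]
[[-110.     518.836   56.626]
 [-100.     519.007   57.726]
 [ -90.     520.175   57.192]
 [ -80.     520.161   56.482]
 [ -70.     520.624   56.533]
 [ -60.     521.46    57.328]
 [ -50.     521.698   57.041]
 [ -40.     522.397   57.5  ]
 [ -30.     522.789   57.106]
 [ -20.     523.105   57.796]
 [ -10.     523.87    57.345]]
(array([279.3, -53.5,  -4.2]), array([-0.003,  0.   ,  0.566]))
```

View pics/w2.png

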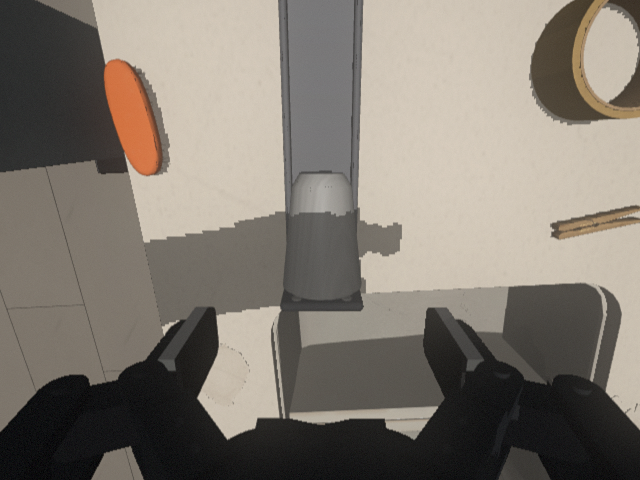

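The wrist view shows the middle cup at (320,240), covering the small cup and with its mouth at the stop plate. Its base is at y ≈ -124, which is home. Now the large cup.

```bash
python3 -m creep '[{"jaw":1,"xyz":[140,-27,-4],"angular":[0,0,0.28]},{"jaw":1,"xyz":[140,-27,-4],"angular":[0,0,0.28]},{"jaw":1,"xyz":[279.3,-53.5,-4],"angular":[0,0,0.566]},{"jaw":1,"xyz":[279.3,-53.5,-4],"angular":[0,0,0.566]},{"jaw":1,"xyz":[279.3,-53.5,-4],"angular":[0,0,0.566]},{"jaw":1,"xyz":[279.3,-53.5,-4],"angular":[0,0,0.566]},{"jaw":1,"xyz":[279.3,-53.5,-4],"angular":[0,0,0.566]},{"jaw":1,"xyz":[279.3,-53.5,-4],"angular":[0,0,0.566]},{"jaw":1,"xyz":[279.3,-53.5,-4],"angular":[0,0,0.566]}]'
python3 - <<'E'
from h import *
np.set_printoptions(precision=3,suppress=True)
M=viewer.camera_model('wrist'); img,d=viewer.get_image('wrist')
q=silhouettes('wrist','large_cup')[0]
P=cloud('wrist',d,cv2.erode(q['pixels'].astype(np.uint8),np.ones((5,5)))>0,M)
f=fit('large_cup',P,0,(477,114),.95); X=f[0]; print(q['score'],q['xy'],f,P[:,2].max())
a=np.array([np.cos(X[2]),np.sin(X[2])]); 
print(goto((*(X[:2]),30),X[2]))
E
```

```text
clock: 13.0
eef_pos: [478.1, 112.5, 185.8]
tool_rot: [3.142, 0.001, 0.948]
force: [-0.1, -0.7, 0.1]
width: 85.3
gripper_force: 0.0
0.78 [318.5, 233.7] (array([476.553, 113.234,   0.948]), np.float64(0.37892004294297266)) 73.76788606402351
(array([ -0.7,  -1.4, 155.9]), array([0.   , 0.   , 0.001]))
```

```bash
python3 -m creep '[{"jaw":1,"xyz":[-0.7,-1.4,60],"angular":[0,0,0]},{"jaw":1,"xyz":[-0.7,-1.4,120],"angular":[0,0,0]},{"jaw":1,"xyz":[-0.7,-1.4,150],"angular":[0,0,0]},{"jaw":1,"xyz":[-0.7,-1.4,156],"angular":[0,0,0]},{"jaw":1,"xyz":[-0.7,-1.4,156],"angular":[0,0,0]},{"jaw":-1,"xyz":[-0.7,-1.4,156],"angular":[0,0,0]},{"jaw":-1,"xyz":[-0.7,-1.4,156],"angular":[0,0,0]},{"jaw":-1,"xyz":[-0.7,-1.4,156],"angular":[0,0,0]},{"jaw":-1,"xyz":[-0.7,-1.4,156],"angular":[0,0,0]},{"jaw":-1,"xyz":[-0.7,-1.4,156],"angular":[0,0,0]},{"jaw":-1,"xyz":[-0.7,-1.4,96],"angular":[0,0,0]},{"jaw":-1,"xyz":[-0.7,-1.4,56],"angular":[0,0,0]}]'
python3 -m creep '[{"jaw":-1,"xyz":[0,0,0],"angular":[0,0,0]}]'
python3 -c "
from h import *
print(goto((522.5,-50,130),1.517))"
```

```text
clock: 14.6
eef_pos: [476.9, 114.2, 132.3]
tool_rot: [3.14, -0.002, 0.951]
force: [0.3, -0.4, -1.1]
width: 63.3
gripper_force: 66.5
clock: 14.72
eef_pos: [478.8, 114.6, 133.6]
tool_rot: [3.136, -0.006, 0.95]
force: [-0.2, 0.0, -1.3]
width: 63.1
gripper_force: 66.5
(array([-108.5,  131.3,    3.6]), array([ 0.007, -0.005, -0.567]))
```

```bash
python3 -m creep '[{"jaw":-1,"xyz":[-54,65,0],"angular":[0,0,-0.28]},{"jaw":-1,"xyz":[-54,65,0],"angular":[0,0,-0.28]},{"jaw":-1,"xyz":[-107,131,3],"angular":[0,0,-0.567]},{"jaw":-1,"xyz":[-107,131,3],"angular":[0,0,-0.567]},{"jaw":-1,"xyz":[-107,131,3],"angular":[0,0,-0.567]},{"jaw":-1,"xyz":[-107,131,3],"angular":[0,0,-0.567]},{"jaw":-1,"xyz":[-107,131,3],"angular":[0,0,-0.567]},{"jaw":-1,"xyz":[-107,131,3],"angular":[0,0,-0.567]}]'
python3 - <<'E'
from h import *
np.set_printoptions(precision=3,suppress=True)
s=ctrl.read_state(); print(s['eef_pos'],s['tool_rot'])
c='wrist'; M=viewer.camera_model(c); img,d=viewer.get_image(c)
q=silhouettes(c,'large_cup')[0]
P=cloud(c,d,cv2.erode(q['pixels'].astype(np.uint8),np.ones((5,5)))>0,M); P=P[P[:,2]>s['eef_pos'][2]-30]
z=np.arange(s['eef_pos'][2]-38,s['eef_pos'][2]-26,1)
f=[fit('large_cup',P,k,s['eef_pos'][:2],1.517) for k in z]
for a,b in zip(z,f): print(a,b)
print(goto((522.5,-50,36),1.517))
E
```

```text
clock: 15.72
eef_pos: [520.8, -47.8, 127.0]
tool_rot: [3.142, -0.0, 1.52]
force: [-0.9, 0.0, -1.1]
width: 62.8
gripper_force: 66.5
[520.769 -47.808 127.036] [ 3.142 -0.     1.52 ]
89.0358837320795 (array([521.35 , -27.256,   1.527]), np.float64(0.6561138356615679))
90.0358837320795 (array([521.176, -31.561,   1.527]), np.float64(0.6286526112035382))
91.0358837320795 (array([520.98 , -35.985,   1.528]), np.float64(0.6288561985737573))
92.0358837320795 (array([520.788, -41.434,   1.524]), np.float64(0.7961516946429086))
93.0358837320795 (array([520.624, -45.235,   1.521]), np.float64(0.6765109622238139))
94.0358837320795 (array([520.527, -47.332,   1.521]), np.float64(0.38080002089084886))
95.0358837320795 (array([520.461, -48.506,   1.52 ]), np.float64(0.40953394016355027))
96.0358837320795 (array([520.419, -49.834,   1.519]), np.float64(0.8025591598305208))
97.0358837320795 (array([520.347, -51.29 ,   1.52 ]), np.float64(1.3027324680920636))
98.0358837320795 (array([520.286, -52.637,   1.521]), np.float64(1.844939080318163))
99.0358837320795 (array([520.258, -53.816,   1.523]), np.float64(2.4503380951568428))
100.0358837320795 (array([520.227, -54.965,   1.523]), np.float64(3.070316645933021))
(array([-1.6,  1.7, 91. ]), array([ 0.   , -0.   ,  0.002]))
```

```bash
python3 -m creep '[{"jaw":-1,"xyz":[-2,1.3,50],"angular":[0,0,0]},{"jaw":-1,"xyz":[-2,1.3,80],"angular":[0,0,0]},{"jaw":-1,"xyz":[-2,1.3,90],"angular":[0,0,0]},{"jaw":-1,"xyz":[-2,1.3,90],"angular":[0,0,0]},{"jaw":-1,"xyz":[-2,1.3,90],"angular":[0,0,0]}]'
python3 -m creep '[{"jaw":-1,"xyz":[-10,0,0],"angular":[0,0,0]},{"jaw":-1,"xyz":[-20,0,0],"angular":[0,0,0]},{"jaw":-1,"xyz":[-30,0,0],"angular":[0,0,0]},{"jaw":-1,"xyz":[-40,0,0],"angular":[0,0,0]},{"jaw":-1,"xyz":[-48,0,0],"angular":[0,0,0]},{"jaw":-1,"xyz":[-50,0,0],"angular":[0,0,0]},{"jaw":-1,"xyz":[-50,0,0],"angular":[0,0,0]}]'
```

```text
clock: 16.45
eef_pos: [522.8, -51.0, 37.6]
tool_rot: [3.14, -0.0, 1.518]
force: [0.5, -0.2, -1.7]
width: 63.3
gripper_force: 66.5
clock: 17.32
eef_pos: [519.3, -101.4, 36.8]
tool_rot: [-3.141, 0.0, 1.517]
force: [0.1, 0.2, -2.9]
width: 63.2
gripper_force: 66.4
```

```bash
python3 -m creep '[{"jaw":-1,"xyz":[-8,0,0],"angular":[0,0,0]},{"jaw":-1,"xyz":[-16,0,0],"angular":[0,0,0]},{"jaw":-1,"xyz":[-24,0,0],"angular":[0,0,0]},{"jaw":-1,"xyz":[-32,0,0],"angular":[0,0,0]},{"jaw":-1,"xyz":[-40,0,0],"angular":[0,0,0]},{"jaw":-1,"xyz":[-40,0,0],"angular":[0,0,0]}]'
python3 -m creep '[{"jaw":-1,"xyz":[-4,0,0],"angular":[0,0,0]},{"jaw":-1,"xyz":[-8,0,0],"angular":[0,0,0]},{"jaw":-1,"xyz":[-12,0,0],"angular":[0,0,0]},{"jaw":-1,"xyz":[-14,0,0],"angular":[0,0,0]},{"jaw":-1,"xyz":[-14,0,0],"angular":[0,0,0]}]'
```

```text
clock: 18.08
eef_pos: [517.0, -142.4, 36.8]
tool_rot: [-3.141, 0.001, 1.516]
force: [1.4, 0.6, -2.7]
width: 63.2
gripper_force: 66.9
clock: 18.7
eef_pos: [516.5, -155.4, 36.9]
tool_rot: [-3.142, 0.0, 1.517]
force: [0.3, -0.7, -2.9]
width: 63.0
gripper_force: 66.9
```

```bash
python3 -m creep '[{"jaw":-1,"xyz":[-3,0,0],"angular":[0,0,0]},{"jaw":-1,"xyz":[-6,0,0],"angular":[0,0,0]},{"jaw":-1,"xyz":[-7,0,0],"angular":[0,0,0]},{"jaw":-1,"xyz":[-7,0,0],"angular":[0,0,0]}]'
python3 -m creep '[{"jaw":-1,"xyz":[-2,0,0],"angular":[0,0,0]},{"jaw":-1,"xyz":[-3,0,0],"angular":[0,0,0]},{"jaw":-1,"xyz":[-3,0,0],"angular":[0,0,0]}]'
```

```text
clock: 19.2
eef_pos: [516.1, -162.3, 36.9]
tool_rot: [-3.142, 0.0, 1.518]
force: [0.4, -0.8, -3.2]
width: 63.1
gripper_force: 66.9
clock: 19.58
eef_pos: [516.4, -163.9, 37.0]
tool_rot: [3.141, -0.001, 1.519]
force: [0.3, 4.5, -1.7]
width: 62.7
gripper_force: 67.3
```

```bash
python3 -m creep '[{"jaw":-1,"xyz":[-2,0,0],"angular":[0,0,0]},{"jaw":-1,"xyz":[-3,0,0],"angular":[0,0,0]},{"jaw":-1,"xyz":[-3,0,0],"angular":[0,0,0]}]'
python3 -m creep '[{"jaw":1,"xyz":[0,0,0],"angular":[0,0,0]},{"jaw":1,"xyz":[0,0,0],"angular":[0,0,0]},{"jaw":1,"xyz":[4,0,0],"angular":[0,0,0]},{"jaw":1,"xyz":[4,0,-30],"angular":[0,0,0]},{"jaw":1,"xyz":[4,0,-90],"angular":[0,0,0]},{"jaw":1,"xyz":[4,0,-145],"angular":[0,0,0]},{"jaw":1,"xyz":[4,0,-145],"angular":[0,0,0]},{"jaw":1,"xyz":[4,0,-145],"angular":[0,0,0]}]'
python3 - <<'E'
from h import *
np.set_printoptions(precision=3,suppress=True)
M=viewer.camera_model('wrist'); img,d=viewer.get_image('wrist'); save(img,'w3.png')
for q in silhouettes('wrist','large_cup')[:1]:
    P=cloud('wrist',d,cv2.erode(q['pixels'].astype(np.uint8),np.ones((5,5)))>0,M)
    print(q['score'],q['xy'],np.percentile(P,[2,98],axis=0))
    for z in(2,3,4,5,6): print(z,fit('large_cup',P,z,(517,-165),1.517))
E
```

```text
clock: 19.95
eef_pos: [516.6, -164.3, 37.1]
tool_rot: [3.14, -0.004, 1.52]
force: [0.9, 9.1, 0.6]
width: 63.2
gripper_force: 67.8
clock: 20.95
eef_pos: [515.5, -164.5, 181.8]
tool_rot: [-3.141, 0.001, 1.517]
force: [-1.0, -0.7, -1.1]
width: 85.6
gripper_force: 0.0
0.91 [325.0, 238.0] [[ 486.837 -201.204   47.431]
 [ 543.604 -120.147   75.062]]
2 (array([ 516.25 , -159.569,    1.524]), np.float64(0.4909006285380819))
3 (array([ 516.118, -162.331,    1.523]), np.float64(0.38824410806211773))
4 (array([ 515.996, -164.978,    1.523]), np.float64(0.42345818591264006))
5 (array([ 515.888, -167.074,    1.523]), np.float64(0.6139069800967789))
6 (array([ 515.8  , -168.977,    1.522]), np.float64(1.0254833833369421))
```

View pics/w3.png

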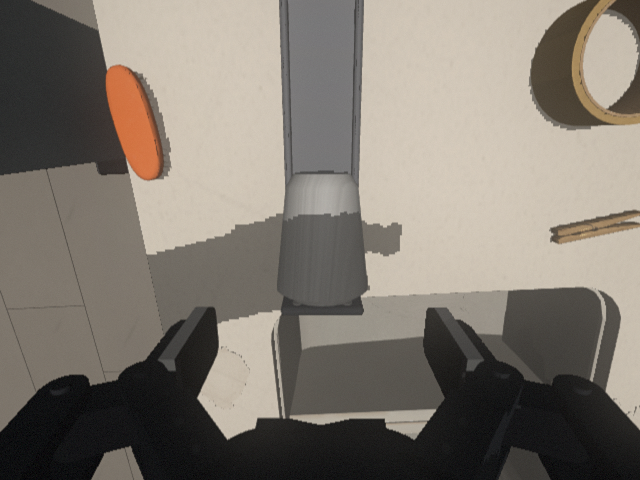

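The wrist view shows the large cup at (322,240), over the other two and against the stop. Its middle is at y ≈ -165, 4 mm beyond the middle cup's -169, so the sleeve is fully home and on the midline. The gripper is clear and open.

```bash
python3 -c "
from h import *
print(ctrl.finish_job())"
```

```text
the job is handed in; nothing more can be done
None
```

The job is handed in at about 21 s (no verdict was returned): the three cups lie nested in the rest, measured fully home against the stop plate, with everything released; I never moved near the tape measure or soap bar on purpose and the brush still looked in place, though I did not re-measure the three bystanders.

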